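# Feed a batch of bearing balls through a cam-gated feeder

### The arm

A 6-joint arm with a two-finger parallel gripper is mounted at the origin on the work surface. World frame = base frame: x ahead of the robot, y to its left, z up, the work surface at z = 0. Lengths are in mm, angles in rad, forces in N, time in s.
With the tool pointing down it reaches from about 250 to 775 mm from the base axis. Payload 4 kg.
Tool frame: the origin (TCP) lies on the centre line of the jaws, within the pads' length; the fingertips stand 8 mm ahead of it and the grasp point (between the pads) lies 11 mm behind it; z points along the fingers, y is the line along which they close (so a half turn about z gives the same grasp; the last joint's range is limited). The gripper opens to 94 mm and grips with 3 to 60 N. Pads are 16 mm wide; open, the fingers measure 119 mm over their backs; the gripper's body (75 mm by 177 mm) begins 78 mm behind the grasp point.
Start: joints at [1.24, 0.087, 1.371, -0, 1.684, -0.103], TCP at [124.218, 535.807, 213.506] pointing down, gripper open.
Joint ranges: [-3.1, 3.1], [-0.76, 2.03], [0.27, 2.55], [-1.08, 4.22], [0.17, 2.65], [-2.57, 2.57]. Speed limits (rad/s): [2.79, 2.79, 3.14, 3.14, 3.14, 3.14].

### API

Orientations are given as a unit quaternion [w, x, y, z].
In Python, from bench import monitor, imaging, order gives the robot as it stands.
- The arm moves only by the tool play_rows, never from a script. Its argument "increments" is a list of rows, each a list of 3 entries, a list of its own where there are three numbers: the shift along the tool's x, y, z each as a share of 100 mm, from -1 to 1, then the turn about the tool's z as a share of 60 degrees, from -1 to 1, then the closure, from -1 (fully open) to 1 (shut). A call has 1 to 8 rows; each row is the pose to reach, as a shift and turn from the pose commanded when the call began, along the tool's axes at that moment; what a row does not reach only later rows make up. A row lasts 1/8 s, in which the tool goes at most 62.5 mm and 10.7 degrees, less where a joint would pass 70% of its speed; a pose out of reach is approached as far as the arm can. A call with a number of a shift or a turn outside -1 to 1 is refused whole. A call with a gripper value outside its range is refused whole. The fingers move at their own pace and stop on an object; "newtons" is the grip in N (left out, the last holds). Time passes only in rows, so rows that repeat a pose let the fingers close. It gives the time, the measured TCP pose, the force, the opening and the grip force at its end, in the units of the state.
- monitor.sense(): the state, without advancing time (a new reading comes with each control period).
- imaging.get_image(name): name is "scene" or "side" or "wrist"; returns a dict with "img" (420x560x3 uint8, red, green, blue), "fx", "fy", "cx", "cy" (pixels), "rvec" (rotation vector, rad) and "tvec" (3), from world to camera coordinates, as OpenCV has them; the wrist camera has in their place "hand_eye" (4x4, takes a point from camera to tool coordinates, whose origin is the TCP and whose axes are the flange's). Camera axes: x right, y down, z forward; pixel columns grow to the right and rows downward; lengths in mm; the calibration is good to about 2 mm. A picture is of the moment at which its call begins: read the wrist's pose just before it. There is no depth.
- order.close_job(): hands the job in; it is judged then, once.
Trained networks look in a picture, given as the dict that the camera call returned (one of the last four; its "shot" number tells which), for a name from the list of things; names that differ only in an ending like _2 or _b are one class to them, and where a whole thing is asked for, a point or a joint stands for the part that bears it (a point fixed in the world has none). Each returns a list of dicts, best first, with "conf" (0 to 1); they miss things now and then, are a little off and sometimes report something else, mostly with a low value. They report only what shows in the picture. A call takes as long as a camera call.
- imaging.look_for(picture, label): "rect" ([left, top, width, height] in pixels, round what is visible of it).
- imaging.masks_of(picture, label): "pixels" (420x560 bool, what is visible of it) and "rect" ([left, top, width, height] in pixels, round what is visible of it).
- imaging.pinpoint(picture, label): "xy" ([column, row] in pixels: a listed point, or the origin of a listed thing).
The state is a dict: "t": time; "joint_pos": joint angles; "qvel": joint speeds; "effort": joint torques, N m; "position": TCP position; "eef_rot": TCP orientation; "contact_force": force on the tool from outside, world axes, zero at the start; "moment": the same for the moment, N m; "opening": finger opening in mm; "grasp_force": force on a finger pad.
Only numpy, scipy, OpenCV 4.12 (cv2) and the standard library are available. Lean on these libraries where they do the work, as an engineer would, in place of code of your own. Each camera call takes 0.05 s, during which the arm holds its last target. There are 200 camera calls.

### The job

With the gate shut, tip the white tray by its orange bar so that all four steel balls roll into the blue hopper, and lower the tray back onto its rest. Then swing the red-gripped cam lever upright, to the cam's highest lift, so that all the balls run under the gate into the receiving pan, and finish while still holding the lever there with the gripper against its spring. Leave the flange, the V-block and the dial gauge where they stand.

Things in the scene. Friction and masses are not known exactly. Their poses are not given: they have to be found in the camera images.
- feeder: The ball feeder, fixed to the black granite plate; origin under its middle at table level, z up, y running along it from the white receiving pan (-y end) through the blue-sided hopper to the white tip tray (+y end); the cam lever is on its -x side. Two steel posts 136 mm high stand beside the yellow gate, at x = +-82, y = -50 mm.
- hopper_in (a point): Middle of the hopper's floor. The hopper is open on top, 140 mm wide (feeder x), from the gate at feeder y = -50 mm to y = +66 mm; its floor slopes down from 75 mm above the table to 40 mm at the gate; blue side walls 125 mm high.
- pan_in (a point): Middle of the receiving pan's floor, 6 mm above the table, beyond the gate. The pan is open on top, 145 mm wide (feeder x) and 136 mm long (feeder y), with white walls 50 mm high.
- tray (a joint): Tilt of the white tip tray about its hinge, rad: 0 = down on its rest (there it leans back 0.1 rad, so the balls lie against its handle end), 1.0 = fully tipped. It grows as the bar end is raised; let go, its weight takes it back down to 0. Floor 124 x 120 mm, open towards the hopper; the balls roll out once it is tipped past about 0.15 rad.
- tray_bar (a point): Middle of the orange round handle bar at the free end of the tip tray: 13 mm in diameter, 92 mm clear between its two brackets and lying along the feeder's x axis, 32 mm beyond the tray's end wall and 18 mm above the rim. With the tray down it is about 149 mm above the table. It may turn between the fingers as the tray tips.
- tray_hinge (a point): Point on the tray's hinge line (along the feeder's x axis), 115 mm above the table, in the same plane as tray_bar; tray_bar swings about it at a radius of 164 mm, in the feeder's y-z plane. With the tray down the bar lies 160 mm to +y and 34 mm above it.
- lever (a joint): Angle of the cam lever, rad: 0 = at rest, lying over towards the pan (1.3 rad from upright, leaning to the feeder's -y); 1.3 = standing straight up, where the cam (a steel eccentric disc) is at its highest and the gate fully lifted; end stop at 2.0. Past 1.3 the gate comes down again. A return spring drives it back to 0 whenever it is let go; turning it takes about 3 to 5 N at the grip.
- lever_grip: The red round grip of the cam lever: 18 mm in diameter, 46 mm long, lying along the feeder's x axis and sticking out to -x from the lever arm's end; origin at its middle. It circles about lever_pivot at 110 mm; at rest it is about 124 mm above the table, upright 205 mm. It is a sleeve that turns freely on its pin, so it does not resist as the lever swings.
- lever_pivot (a point): Point on the lever's turning axis (along the feeder's x axis), level with the middle of the grip along that axis, 95 mm above the table. When the lever is upright the grip's middle is 110 mm straight above this point.
- gate (a joint): Lift of the yellow hopper gate, m: 0 = shut, 0.030 = fully lifted by the cam with the lever upright. The balls pass under it only above about 0.026.
- ball1_center (a point): Centre of dark steel ball 1 of 4, 26 mm in diameter, about 70 g; all four start in the tip tray, side by side against its handle end.
- ball2_center (a point): Centre of dark steel ball 2 of 4, 26 mm in diameter, about 70 g; all four start in the tip tray, side by side against its handle end.
- ball3_center (a point): Centre of dark steel ball 3 of 4, 26 mm in diameter, about 70 g; all four start in the tip tray, side by side against its handle end.
- ball4_center (a point): Centre of dark steel ball 4 of 4, 26 mm in diameter, about 70 g; all four start in the tip tray, side by side against its handle end.
- flange: Bystander: turned steel flange hub, 116 mm across and 88 mm high; origin at the centre of its underside. Leave it where it stands.
- vblock: Bystander: dark steel V-block, 60 x 50 x 58 mm; origin at the centre of its underside. Leave it where it stands.
- dialgauge: Bystander: dial gauge on a dark foot, 60 x 80 mm foot, 166 mm high; origin at the centre of its underside. Leave it where it stands.

How it is judged:
By the outcome, as a careful person would: the job done as asked, in the order asked, and still so for the second after the job is handed in, while the arm keeps its last pose, push and grip.
It also fails if it takes over 64 s, if anything falls off the work surface, if the arm or the gripper's body presses on something with over 40 N, if the wrist force passes 120 N, or if a joint passes its speed limit or range.

## Working session

There is one attempt and no reset: what is moved stays moved. The work goes in short steps, Python scripts to look and compute and a tool call to move; the robot and the scene stay as the last step left them, time stands still between calls to the robot, and variables do not carry over. Pictures are saved under pics/ and viewed, at most 10 in all, crops included, and the job is handed in when it is done.

Besides the shell and the picture viewer there is one more tool, called after "Call:" in YAML: its name, and indented under it one key for each argument. play_rows: Moves the arm, as the interface text tells. Its arguments: {"type":"object","properties":{"increments":{"type":"array","items":{"type":"array"}},"newtons":{"type":"number"}},"required":["increments"]}

```bash
mkdir -p pics; cat > h.py <<'E'
import numpy as np, cv2
from bench import monitor, imaging, order
def P(im):
    R=cv2.Rodrigues(np.array(im["rvec"],float))[0]; K=np.array([[im["fx"],0,im["cx"]],[0,im["fy"],im["cy"]],[0,0,1]])
    return K@np.c_[R,np.array(im["tvec"],float).reshape(3)]
def save(im,n): cv2.imwrite(f"pics/{n}.png",im["img"][:,:,::-1])
E
python3 - <<'E'
from h import *
s=monitor.sense(); print(s)
ims={n:imaging.get_image(n) for n in("scene","side","wrist")}
cv2.imwrite("pics/a.png",np.hstack([cv2.resize(ims[n]["img"],(400,300)) for n in("scene","side")])[:,:,::-1])
for n in ims: save(ims[n],"a_"+n)
Ps={n:P(ims[n]) for n in("scene","side")}
for l in["feeder","hopper_in","pan_in","tray_bar","tray_hinge","lever_grip","lever_pivot","flange","vblock","dialgauge","ball1_center"]:
    r={n:imaging.pinpoint(ims[n],l) for n in Ps}
    print(l,{n:[(np.round(q["xy"]).tolist(),round(q["conf"],2)) for q in r[n][:4]] for n in r})
    if r["scene"] and r["side"]:
        X=cv2.triangulatePoints(Ps["scene"],Ps["side"],np.array(r["scene"][0]["xy"],float),np.array(r["side"][0]["xy"],float)); print("   ",np.round((X[:3]/X[3]).T,1))
E
```

```text
{'t': 0.0, 'joint_pos': array([ 1.23990662e+00,  8.79422867e-02,  1.37223601e+00, -3.71781343e-05,
        1.68356674e+00, -1.03096248e-01]), 'qvel': array([-0.0007507 ,  0.00069602, -0.00016921,  0.00125571, -0.0006068 ,
       -0.0020691 ]), 'effort': array([ 7.77987952e-04, -3.40183282e+01, -3.02428830e+01,  7.19767506e-02,
        3.28085606e-02, -1.76854937e-04]), 'position': array([124.05108265, 535.29501885, 212.32034313]), 'eef_rot': array([-2.13658013e-04,  1.13652629e-01,  9.93519965e-01, -1.05493282e-03]), 'contact_force': array([-0.91594836,  0.34714319, -0.06648309]), 'moment': array([0.02859179, 0.01350252, 0.02463961]), 'grasp_force': 0.0, 'opening': 94.06223077274925}
feeder {'scene': [([306.0, 285.0], 0.74)], 'side': [([342.0, 266.0], 0.87)]}
    [[612.1 -78.  -11.7]]
hopper_in {'scene': [([305.0, 268.0], 0.67)], 'side': [([347.0, 253.0], 0.7)]}
    [[614.1 -93.9  67.1]]
pan_in {'scene': [([264.0, 321.0], 0.59)], 'side': [([355.0, 313.0], 0.8)]}
    [[ 598.6 -255.4    8.5]]
tray_bar {'scene': [([351.0, 202.0], 0.71)], 'side': [([336.0, 180.0], 0.88)]}
    [[630.2 122
[... 254 characters left out ...]
4.6 -248.9  132.5]]
lever_pivot {'scene': [([252.0, 249.0], 0.89)], 'side': [([342.0, 267.0], 0.75), ([303.0, 260.0], 0.71)]}
    [[ 550.7 -241.3  204.5]]
flange {'scene': [([152.0, 277.0], 0.7), ([270.0, 190.0], 0.35)], 'side': [([222.0, 350.0], 0.79)]}
    [[ 251.  -298.9    6.3]]
vblock {'scene': [([270.0, 189.0], 0.57)], 'side': [([222.0, 200.0], 0.65), ([344.0, 224.0], 0.64), ([310.0, 291.0], 0.34)]}
    [[284.6 222.6  24.8]]
dialgauge {'scene': [([390.0, 204.0], 0.62), ([250.0, 248.0], 0.43)], 'side': [([321.0, 155.0], 0.74)]}
    [[655.9 411.1   4.1]]
ball1_center {'scene': [([250.0, 252.0], 0.26)], 'side': [([322.0, 201.0], 0.58), ([356.0, 315.0], 0.15)]}
    [[ 551.2 -217.9  274.6]]
```

View pics/a_scene.png

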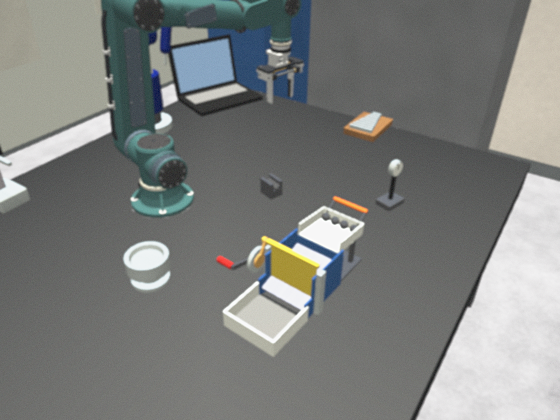

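View pics/a_side.png

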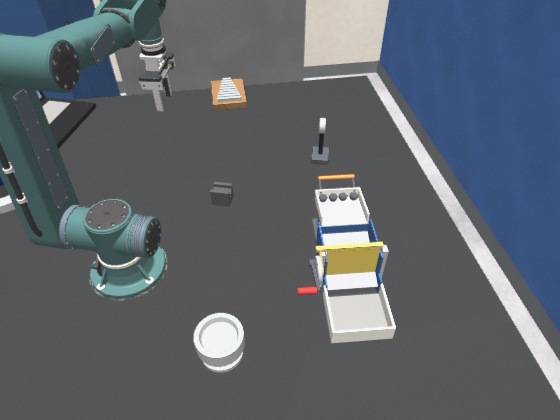

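```bash
cat > fit.py <<'E'
from h import *
from scipy.optimize import least_squares
# feeder-frame points; grip x offset g unknown
ims={n:imaging.get_image(n) for n in("scene","side")}
F={"feeder":(0,0,0),"hopper_in":(0,8,57.5),"tray_bar":(0,None,149),"tray_hinge":(0,None,115),"pan_in":(0,None,6)}
obs=[]
for n in ims:
    Pm=P(ims[n])
    for l in ["feeder","hopper_in","tray_bar","tray_hinge","pan_in","lever_grip","lever_pivot"]:
        r=imaging.pinpoint(ims[n],l)
        if l=="lever_pivot" and n=="side": r=[q for q in r if q["xy"][0]<320]
        if r: obs.append((n,l,Pm,np.array(r[0]["xy"])))
def pts(p):
    x,y,th,h,pn,gx,py=p
    L={"feeder":(0,0,0),"hopper_in":(0,8,57.5),"tray_bar":(0,h+160,149),"tray_hinge":(0,h,115),"pan_in":(0,pn,6),
       "lever_pivot":(gx,py,95),"lever_grip":(gx,py-110*np.sin(1.3),95+110*np.cos(1.3))}
    c,s=np.cos(th),np.sin(th)
    return {k:np.array([x+c*a-s*b,y+s*a+c*b,z]) for k,(a,b,z) in L.items()}
def res(p):
    L=pts(p);o=[]
    for n,l,Pm,xy in obs:
        q=Pm@np.r_[L[l],1];o+=list(q[:2]/q[2]-xy)
    return np.array(o)
s=least_squares(res,[613,-95,-.1,60,-120,-120,-50],loss="soft_l1")
print(np.round(s.x,3))
for k,v in pts(s.x).items(): print(k,np.round(v,1))
r=res(s.x).reshape(-1,2)
for o,e in zip(obs,r): print(o[0],o[1],np.round(e,1))
E
python3 fit.py
```

```text
[ 6.10542e+02 -8.51490e+01 -8.00000e-02  6.12680e+01 -1.69451e+02
 -1.25491e+02 -6.21150e+01]
feeder [610.5 -85.1   0. ]
hopper_in [611.2 -77.2  57.5]
tray_bar [628.2 135.4 149. ]
tray_hinge [615.4 -24.1 115. ]
pan_in [ 597.  -254.1    6. ]
lever_pivot [ 480.5 -137.1   95. ]
lever_grip [ 472.1 -242.7  124.4]
scene feeder [-46.3  81.6]
scene hopper_in [-0.3  0.4]
scene tray_bar [0.7 1. ]
scene tray_hinge [-1.5 -1. ]
scene pan_in [ 0.9 -1. ]
scene lever_grip [ 1.6 -1.2]
scene lever_pivot [0.2 0.5]
side feeder [ 0.4 -3.5]
side hopper_in [-0.8 -5.3]
side tray_bar [-0.5 -0.8]
side tray_hinge [1.1 0.3]
side pan_in [0.5 2.7]
side lever_grip [-0.7  0.3]
side lever_pivot [0.1 4. ]
```

The two views show the feeder with the bar at scene (350,204) / side (336,178) and the grip at scene (225,262) / side (307,291). The network points agree with this. I'll move above the bar.

Call:
play_rows:
  increments:
    - [[-0.5,-0.24,-0.2],0,-1]
    - [[-1,-0.48,-0.4],0,-1]

```text
t: 2.3
position: [211.2, 465.7, 253.6]
eef_rot: [-0.0, 0.113, 0.994, -0.0]
contact_force: [0.1, 0.1, 0.1]
opening: 94.0
grasp_force: 0.0
```

Call:
play_rows:
  increments:
    - [[-0.5,-0.24,0],0,-1]
    - [[-1,-0.48,0],0,-1]

```text
t: 2.55
position: [298.6, 396.1, 254.1]
eef_rot: [0.001, 0.113, 0.994, 0.001]
contact_force: [0.8, 0.1, -1.2]
opening: 94.0
grasp_force: 0.0
```

Call:
play_rows:
  increments:
    - [[-0.5,-0.24,0],0,-1]
    - [[-1,-0.48,0],0,-1]

```text
t: 2.8
position: [385.1, 326.5, 253.7]
eef_rot: [0.0, 0.114, 0.994, 0.0]
contact_force: [-0.1, 0.2, 0.0]
opening: 93.9
grasp_force: 0.0
```

Call:
play_rows:
  increments:
    - [[-0.5,-0.24,0],0,-1]
    - [[-1,-0.48,0],0,-1]

```text
t: 3.05
position: [471.8, 257.1, 253.7]
eef_rot: [0.0, 0.114, 0.994, 0.0]
contact_force: [0.2, 1.2, -0.5]
opening: 94.1
grasp_force: 0.0
```

Call:
play_rows:
  increments:
    - [[-0.5,-0.24,0],0,-1]
    - [[-1,-0.48,0],0,-1]

```text
t: 3.3
position: [558.4, 187.8, 253.6]
eef_rot: [0.0, 0.114, 0.994, 0.0]
contact_force: [0.0, -0.4, 1.0]
opening: 93.7
grasp_force: 0.0
```

Call:
play_rows:
  increments:
    - [[-0.5,-0.24,0],-0.14,0.2]
    - [[-0.7,-0.34,0],-0.14,0.2]
    - [[-0.7,-0.34,0],-0.14,0.2]
    - [[-0.7,-0.34,0],-0.14,0.2]

```text
t: 3.8
position: [617.0, 140.9, 253.6]
eef_rot: [-0.0, 0.04, 0.999, 0.0]
contact_force: [-0.4, -0.3, 0.2]
opening: 57.7
grasp_force: 0.0
```

```bash
cat >> h.py <<'E'
from scipy.spatial.transform import Rotation as Ro
def wpix(s,im,xy,z):
    "wrist pixel -> world on plane z"
    T=np.eye(4);T[:3,:3]=Ro.from_quat(np.array(s["eef_rot"])[[1,2,3,0]]).as_matrix();T[:3,3]=s["position"]
    T=T@np.array(im["hand_eye"]); d=T[:3,:3]@[(xy[0]-im["cx"])/im["fx"],(xy[1]-im["cy"])/im["fy"],1]
    return T[:3,3]+d*(z-T[2,3])/d[2]
def totool(s,w): return np.round(Ro.from_quat(np.array(s["eef_rot"])[[1,2,3,0]]).inv().apply(np.array(w)-s["position"]),1)
E
python3 - <<'E'
from h import *
s=monitor.sense();im=imaging.get_image("wrist");save(im,"b")
print(s["t"],s["position"],s["eef_rot"],s["opening"])
for l,z in(("tray_bar",149),("tray_hinge",115)):
  for q in imaging.pinpoint(im,l)[:2]:
    w=wpix(s,im,q["xy"],z);print(l,q["xy"],q["conf"],w,totool(s,w))
for q in imaging.masks_of(im,"tray_bar")[:2]:
    print(q["conf"],q["rect"])
E
```

```text
3.8 [617.003264   140.89252048 253.59878563] [-1.75385770e-04  4.02463968e-02  9.99189734e-01  2.70137072e-04] 57.65011370891268
tray_bar [263.3, 226.5] 0.71 [629.44186035 125.84700335 149.        ] [-13.6 -14.1 104.6]
tray_hinge [98.3, 220.7] 0.6 [620.32664617 -35.045273   115.        ] [ -17.5 -175.2  138.5]
tray_hinge [98.9, 198.0] 0.23 [598.32715412 -29.86654804 115.        ] [   4.8 -171.8  138.5]
0.86 [75.0, 145.3, 196.2, 148.4]
```

View pics/b.png

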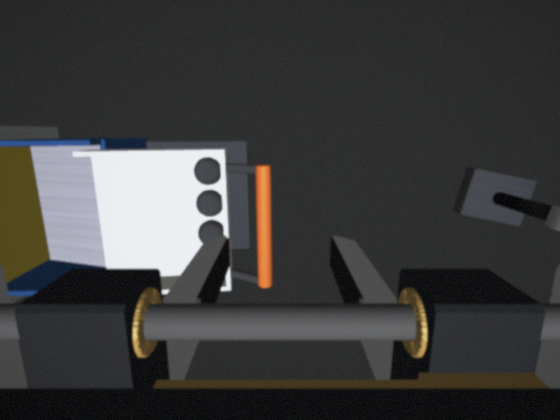

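The wrist view shows the bar from (263,166) to (264,288), aligned with the jaws and about 14 mm off in both tool x and y. I'll correct, descend and grip.

Call:
play_rows:
  increments:
    - [[-0.14,-0.14,0.2],0,0.25]
    - [[-0.14,-0.14,0.2],0,0.25]
    - [[-0.14,-0.14,0.2],0,0.25]
    - [[-0.14,-0.14,0.5],0,0.25]
    - [[-0.14,-0.14,0.7],0,0.25]
    - [[-0.14,-0.14,0.7],0,0.25]

```text
t: 4.75
position: [629.4, 125.1, 181.6]
eef_rot: [-0.002, 0.041, 0.999, -0.0]
contact_force: [-0.4, -0.9, -0.1]
opening: 35.0
grasp_force: 0.0
```

Call:
play_rows:
  increments:
    - [[0,0,0.2],0,0.25]
    - [[0,0,0.42],0,0.25]
    - [[0,0,0.42],0,0.25]

```text
t: 5.12
position: [629.8, 125.1, 140.8]
eef_rot: [-0.001, 0.041, 0.999, -0.0]
contact_force: [0.1, -0.0, -0.3]
opening: 35.5
grasp_force: 0.0
```

Call:
play_rows:
  increments:
    - [[0,0,0],0,1]
    - [[0,0,0],0,1]
    - [[0,0,0],0,1]
    - [[0,0,0],0,1]
  newtons: 15

```text
t: 5.62
position: [631.3, 126.1, 143.1]
eef_rot: [0.002, 0.04, 0.999, 0.001]
contact_force: [0.7, 2.2, 2.4]
opening: 12.3
grasp_force: 15.0
```

Call:
play_rows:
  increments:
    - [[0,-0.02,-0.12],0,1]
    - [[0,-0.07,-0.24],0,1]
    - [[0,-0.09,-0.29],0,1]
    - [[0,-0.11,-0.34],0,1]
    - [[0,-0.14,-0.4],0,1]
    - [[0,-0.17,-0.46],0,1]
    - [[0,-0.17,-0.46],0,1]
    - [[0,-0.17,-0.46],0,1]

```text
t: 6.62
position: [630.1, 110.3, 188.1]
eef_rot: [0.002, 0.04, 0.999, 0.002]
contact_force: [2.5, 6.4, 1.4]
opening: 12.4
grasp_force: 15.0
```

Call:
play_rows:
  increments:
    - [[0,-0.06,-0.1],0,1]
    - [[0,-0.14,-0.205],0,1]
    - [[0,-0.22,-0.3],0,1]
    - [[0,-0.3,-0.387],0,1]
    - [[0,-0.3,-0.387],0,1]
    - [[0,-0.3,-0.387],0,1]
    - [[0,-0.3,-0.387],0,1]
    - [[0,-0.3,-0.387],0,1]

```text
t: 7.62
position: [628.0, 81.3, 228.8]
eef_rot: [0.003, 0.039, 0.999, 0.003]
contact_force: [3.8, 7.4, 4.9]
opening: 12.1
grasp_force: 15.0
```

```bash
python3 - <<'E'
from h import *
a=imaging.get_image("scene");b=imaging.get_image("side")
f=lambda im,x0,y0:cv2.resize(im["img"][y0:y0+180,x0:x0+180],(400,400),interpolation=cv2.INTER_CUBIC)
cv2.imwrite("pics/c.png",np.hstack([f(a,210,160),f(b,260,160)])[:,:,::-1])
print(monitor.sense()["t"])
E
```

```text
7.725
```

View pics/c.png

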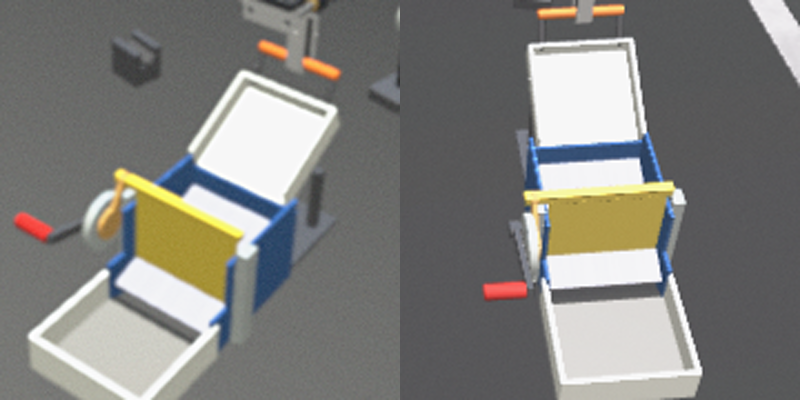

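The crops show an empty, tipped tray, no balls elsewhere (hidden behind the shut gate, as expected), and the lever at rest. Now I'll lower the tray.

Call:
play_rows:
  increments:
    - [[0,0.1,0.107],0,1]
    - [[0,0.19,0.22],0,1]
    - [[0,0.25,0.31],0,1]
    - [[0,0.3,0.387],0,1]
    - [[0,0.36,0.5],0,1]
    - [[0,0.4,0.61],0,1]
    - [[0,0.44,0.72],0,1]
    - [[0,0.465,0.8],0,1]

```text
t: 8.72
position: [631.2, 125.6, 145.5]
eef_rot: [0.001, 0.04, 0.999, 0.001]
contact_force: [2.6, 3.7, 0.4]
opening: 12.0
grasp_force: 15.0
```

Call:
play_rows:
  increments:
    - [[0,0.005,0.04],0,1]
    - [[0,0.005,0.045],0,1]
    - [[0,0.005,0.045],0,1]

```text
t: 9.1
position: [631.2, 126.1, 143.2]
eef_rot: [0.002, 0.04, 0.999, 0.001]
contact_force: [1.7, 5.3, 5.4]
opening: 12.2
grasp_force: 15.0
```

Call:
play_rows:
  increments:
    - [[0,0,0],0,0.3]
    - [[0,0,0],0,0.3]
    - [[0,0,0],0,0.3]
    - [[0,0,-0.3],0,0.3]
    - [[0,0,-0.8],0,0.3]
    - [[0,0,-1],0,0.3]
    - [[0,0,-1],0,0.3]

```text
t: 9.98
position: [631.3, 124.8, 243.9]
eef_rot: [0.002, 0.041, 0.999, 0.0]
contact_force: [-0.1, 1.0, -0.4]
opening: 32.7
grasp_force: 0.0
```

```bash
python3 - <<'E'
from h import *
s=monitor.sense();im=imaging.get_image("wrist")
print(s["t"],s["position"],s["eef_rot"],s["opening"])
for l,z in(("tray_bar",149),("tray_hinge",115),("ball1_center",70),("hopper_in",57),("lever_grip",124),("lever_pivot",95)):
  for q in imaging.pinpoint(im,l)[:4]:
    w=wpix(s,im,q["xy"],z);print(l,q["xy"],round(q["conf"],2),w.round(1))
save(im,"d")
E
python3 fit.py
```

```text
9.975 [631.28144799 124.81013711 243.90451002] [2.10176882e-03 4.07812429e-02 9.99165879e-01 1.34985645e-04] 32.72443503335385
tray_bar [278.4, 211.0] 0.58 [629.2 124.1 149. ]
tray_hinge [107.6, 206.5] 0.58 [620.1 -34.1 115. ]
ball1_center [39.6, 151.1] 0.75 [ 565.3 -116.4   70. ]
hopper_in [86.2, 194.6] 0.61 [615.7 -86.5  57. ]
lever_pivot [48.5, 207.7] 0.17 [ 620.2 -103.6   95. ]
[ 6.10162e+02 -9.97050e+01 -7.50000e-02  6.64860e+01 -1.60305e+02
 -1.27648e+02 -4.32010e+01]
feeder [610.2 -99.7   0. ]
hopper_in [610.8 -91.7  57.5]
tray_bar [627.1 126.1 149. ]
tray_hinge [615.1 -33.4 115. ]
pan_in [ 598.2 -259.6    6. ]
lever_pivot [ 479.6 -133.2   95. ]
lever_grip [ 471.7 -238.9  124.4]
scene feeder [0.8 1. ]
scene hopper_in [1.7 1.4]
scene tray_bar [-0.2  1. ]
scene tray_hinge [-0.8 -0.1]
scene pan_in [ 0.5 -0.4]
scene lever_grip [-0.8  2.6]
scene lever_pivot [ 0.8 -0.6]
side feeder [4.4 2.3]
side hopper_in [-1.1 -2.7]
side tray_bar [-0.9  0.1]
side tray_hinge [-0.9 -1.2]
side pan_in [-0.7  1. ]
side lever_grip [-50.8 -23.7]
side lever_pivot [2.1 1.2]
```

View pics/d.png

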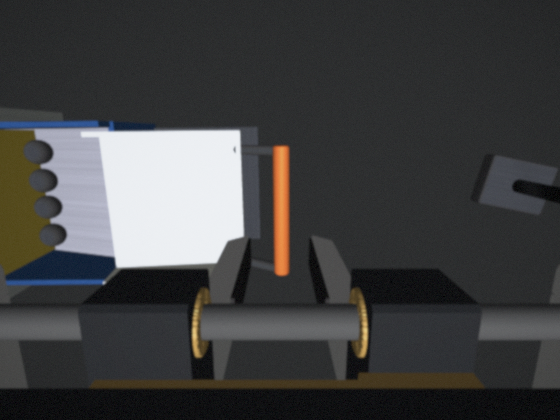

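All four balls lie against the gate in the hopper (wrist columns 38–53, rows 151–235), and the tray is back on its rest. Next, the lever.

Call:
play_rows:
  increments:
    - [[0.16,-0.48,-0.1],0,-0.15]
    - [[0.32,-0.95,-0.1],0,-0.15]

```text
t: 11.38
position: [590.8, 32.3, 252.4]
eef_rot: [0.001, 0.04, 0.999, -0.0]
contact_force: [0.4, -1.6, 0.3]
opening: 49.1
grasp_force: 0.0
```

Call:
play_rows:
  increments:
    - [[0.16,-0.48,0],0,-0.15]
    - [[0.32,-0.95,0],0,-0.15]

```text
t: 11.62
position: [550.5, -60.5, 251.8]
eef_rot: [0.0, 0.04, 0.999, -0.0]
contact_force: [0.5, -0.7, 0.2]
opening: 53.9
grasp_force: 0.0
```

Call:
play_rows:
  increments:
    - [[0.16,-0.48,0],0,-0.15]
    - [[0.32,-0.95,0],0,-0.15]

```text
t: 11.88
position: [510.8, -152.6, 251.9]
eef_rot: [0.0, 0.041, 0.999, -0.0]
contact_force: [-0.3, -0.2, 0.2]
opening: 53.9
grasp_force: 0.0
```

Call:
play_rows:
  increments:
    - [[0.16,-0.48,0],0,-0.15]
    - [[0.32,-0.95,0],0,-0.15]
    - [[0.32,-0.95,0],0,-0.15]
    - [[0.32,-0.95,0],0,-0.15]

```text
t: 12.38
position: [472.2, -243.0, 251.7]
eef_rot: [0.0, 0.041, 0.999, 0.0]
contact_force: [-0.4, 0.6, 1.0]
opening: 54.2
grasp_force: 0.0
```

```bash
python3 - <<'E'
from h import *
s=monitor.sense();im=imaging.get_image("wrist");save(im,"e")
print(s["t"],s["position"],s["eef_rot"],s["opening"])
for l,z in(("lever_grip",125),("lever_pivot",95)):
  for q in imaging.pinpoint(im,l)[:3]:
    w=wpix(s,im,q["xy"],z);print(l,q["xy"],round(q["conf"],2),w.round(1),totool(s,w))
E
```

```text
12.375 [ 472.1607371  -242.98901087  251.74123102] [2.16114430e-04 4.07020170e-02 9.99171252e-01 3.29923384e-04] 54.222231985392504
lever_grip [280.3, 205.7] 0.64 [ 472.4 -242.2  125. ] [ -0.2   0.7 126.7]
```

View pics/e.png

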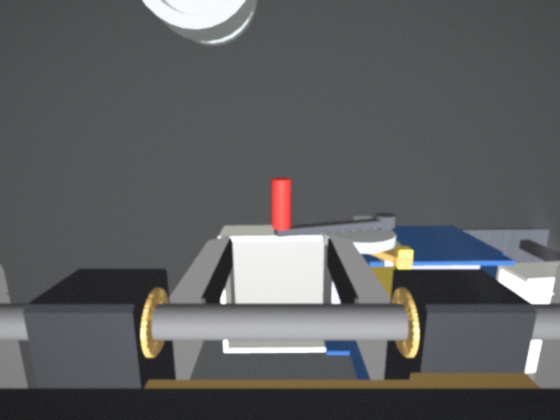

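The grip is at (281,205) in the wrist view, directly under the TCP. I'll descend and grip it.

Call:
play_rows:
  increments:
    - [[0,0,0.45],0,-0.15]
    - [[0,0,0.9],0,-0.15]
    - [[0,0,0.9],0,-0.15]

```text
t: 12.9
position: [470.1, -240.7, 157.4]
eef_rot: [-0.004, 0.04, 0.999, 0.003]
contact_force: [-0.8, -0.4, 0.1]
opening: 54.0
grasp_force: 0.0
```

Call:
play_rows:
  increments:
    - [[0,0,0.25],0,-0.15]
    - [[0,0,0.48],0,-0.15]
    - [[0,0,0.48],0,-0.15]

```text
t: 13.28
position: [472.3, -242.7, 114.2]
eef_rot: [-0.0, 0.04, 0.999, 0.0]
contact_force: [-0.4, -1.0, 0.3]
opening: 53.8
grasp_force: 0.0
```

Call:
play_rows:
  increments:
    - [[0,0,0],0,1]
    - [[0,0,0],0,1]
    - [[0,0,0],0,1]
    - [[0,0,0],0,1]
    - [[0,0,0],0,1]
  newtons: 25

```text
t: 13.9
position: [472.5, -241.8, 114.0]
eef_rot: [0.0, 0.04, 0.999, 0.002]
contact_force: [0.8, 5.6, 2.0]
opening: 17.4
grasp_force: 25.0
```

Call:
play_rows:
  increments:
    - [[0,0.03,0.0],0,1]
    - [[0,0.08,-0.205],0,1]
    - [[0,0.2,-0.39],0,1]
    - [[0,0.35,-0.547],0,1]
    - [[0,0.53,-0.67],0,1]
    - [[0,0.735,-0.757],0,1]
    - [[0,0.9,-0.794],0,1]
    - [[0,0.9,-0.794],0,1]

```text
t: 14.9
position: [478.9, -152.8, 193.6]
eef_rot: [-0.0, 0.04, 0.999, -0.001]
contact_force: [-2.3, -2.9, -1.4]
opening: 17.7
grasp_force: 25.0
```

Call:
play_rows:
  increments:
    - [[0,0.08,-0.009],0,1]
    - [[0,0.17,-0.012],0,1]
    - [[0,0.17,-0.012],0,1]
    - [[0,0.17,-0.012],0,1]
    - [[0,0.17,-0.012],0,1]
    - [[0,0.17,-0.012],0,1]

```text
t: 15.65
position: [480.1, -137.5, 194.9]
eef_rot: [-0.0, 0.041, 0.999, -0.0]
contact_force: [-3.8, -4.3, 0.5]
opening: 17.4
grasp_force: 25.0
```

```bash
python3 - <<'E'
from h import *
a=imaging.get_image("scene");b=imaging.get_image("side");s=monitor.sense()
f=lambda im,x0,y0:cv2.resize(im["img"][y0:y0+180,x0:x0+180],(400,400),interpolation=cv2.INTER_CUBIC)
cv2.imwrite("pics/f.png",np.hstack([f(a,200,180),f(b,260,170)])[:,:,::-1])
print(s["t"],s["position"],s["contact_force"])
for l in("lever_pivot","lever_grip"):
  for n,i in(("sc",a),("si",b)): print(l,n,[(q["xy"],q["conf"]) for q in imaging.pinpoint(i,l)[:3]])
for n,i in(("sc",a),("si",b)):
  q=P(i)
  for X in([479.6,-135,95],np.r_[s["position"][:2],s["position"][2]+11]):
    u=q@np.r_[X,1];print(n,X,u[:2]/u[2])
E
```

```text
15.75 [ 480.11275482 -137.46701898  194.9195231 ] [-5.3422695  -4.06726778  0.61469728]
lever_pivot sc [([252.2, 253.7], 0.56)]
lever_pivot si [([301.0, 262.0], 0.66)]
lever_grip sc [([247.5, 216.0], 0.6), ([385.9, 205.4], 0.57)]
lever_grip si []
sc [479.6, -135, 95] [253.7921974  250.33996433]
sc [ 480.11275482 -137.46701898  205.9195231 ] [252.47234626 217.3367896 ]
si [479.6, -135, 95] [302.07734863 263.15725621]
si [ 480.11275482 -137.46701898  205.9195231 ] [303.82517434 235.68732042]
```

View pics/f.png

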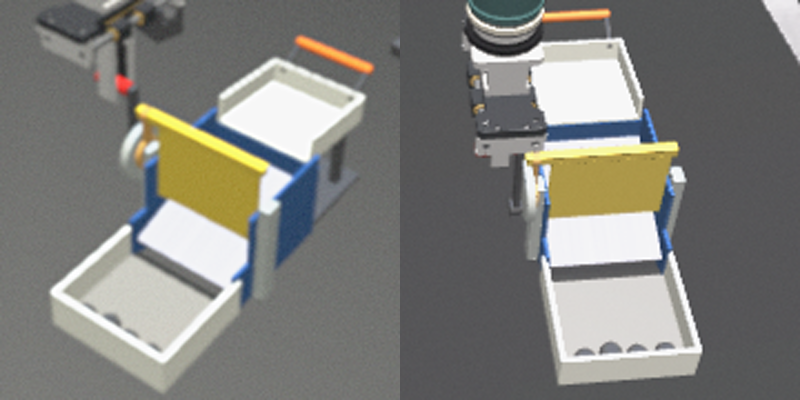

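All four balls are in the pan (side crop, row ~350) and the lever is upright. I'll give it a ~1.5 mm nudge to be exactly upright and then settle.

Call:
play_rows:
  increments:
    - [[0,0.015,0],0,1]
    - [[0,0.015,0],0,1]
    - [[0,0.015,0],0,1]
    - [[0,0.015,0],0,1]
    - [[0,0.015,0],0,1]
    - [[0,0.015,0],0,1]

```text
t: 16.7
position: [480.2, -136.0, 194.9]
eef_rot: [-0.0, 0.041, 0.999, -0.001]
contact_force: [-4.9, -3.7, 0.3]
opening: 17.1
grasp_force: 25.0
```

```bash
python3 - <<'E'
from h import *
s=monitor.sense();print(s["t"],s["position"],s["contact_force"],s["opening"],s["grasp_force"])
print(order.close_job())
E
```

```text
16.7 [ 480.2152471  -136.02104402  194.92928936] [-4.88584834 -3.6531452   0.27343606] 17.110787948970742 24.99447762966156
the job is handed in; nothing more can be done
None
```

I handed the job in at 16.7 s: all four balls went through the hopper into the receiving pan, the tray is back on its rest, and the gripper is holding the cam lever upright; I never went near the flange, V-block or dial gauge.

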